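Refit the handwheel on a tabletop print press

TASK

Pick the handwheel up off the bench and fit it back on the upright spindle of the small print press. Its bore has a keyway: rest it lightly on the spindle's key, turn it by its boss until the keyway drops over the key, and ease it down fully home on the shoulder, upright, then let go. Lower it in the grip, never drop or force it, and leave the other things on the bench where they are.

Things in the scene. Friction and masses are not known exactly. Their poses are not given: they have to be found in the camera images.
- wheel: Loose handwheel, about 0.55 kg, flat on the bench: black rim 158 mm across, four thin spokes, square steel boss in the middle. Origin: centre of the boss's underside; z up along the bore. Rim and spokes lie 5 to 19 mm above the underside. Round bore 25.6 mm across, right through; one keyway slot all along it on the +x side, 7.8 mm wide, reaching 19 mm from the axis.
- boss_top (a point): Centre of the top of the wheel's boss, axes as the wheel. The boss is 48 by 48 mm and 58 mm tall, sides square to the wheel's x and y (the spokes point to its corners); bare from 19 to 58 mm above its underside. Grip it there on two opposite flat sides.
- press: Small iron screw press, fixed, wound down tight on a stack of boards: base 150 (x) by 180 (y) mm, two columns at y = +-76 mm, and a cross-bar 56 mm wide whose top is 150 mm above the bench. Origin: centre of the base's underside, on the spindle's axis. Its +x side faces away from the robot, within 0.3 rad.
- shoulder (a point): Point on the spindle's axis on the flat top of its shoulder collar (54 mm across), 165 mm above the bench; axes as the press. The underside of the wheel's boss must come to rest here.
- spindle_top (a point): Top of the spindle, on its axis, 51 mm above the shoulder; axes as the press. From the shoulder up it is a plain upright shaft 24 mm across, its top 7 mm tapered down to 14 mm. The spindle does not turn.
- key_level (a point): Point on the spindle's axis at the height of the key's top, 24 mm above the shoulder; axes as the press. The key, 6.4 mm wide, stands out to 17 mm from the axis, from the shoulder up to here. It points 0.3 to 1.8 rad counter-clockwise, seen from above, of the press's +x, that is towards its +y side; these axes do not tell where. The wheel rests here until its keyway is within about 0.1 rad of it, then drops.
- ink_bottle: Bystander: small squat ink jar, 38 mm across, 55 mm tall. Origin: centre of its underside.
- brush: Bystander: paint brush lying on the bench, 170 mm long along its x.
- folder: Bystander: flat bone folder lying on the bench, 140 by 22 by 6 mm. Origin: centre of its underside.
- flask: Bystander: vacuum flask, 76 mm across, 235 mm tall, at the back of the bench. Origin: centre of its underside.
- mug: Bystander: enamel mug, 76 mm across, 80 mm tall, at the back of the bench. Origin: centre of its underside.
- tin: Bystander: metal can, 80 mm across, 75 mm tall, at the back of the bench. Origin: centre of its underside.
Not all that is in view belongs to the job. What is shaped like the press but yellow is not meant. Several things look just like the wheel: the one meant starts nearest to the robot's base.

How it is judged:
By the outcome, as a careful person would: the job done as asked, in the order asked, and still so for the second after the job is handed in, with the robot touching nothing.
It also fails if it takes over 72 s, if anything falls off the work surface, if the arm or the gripper's body presses on something with over 40 N, if the wrist force passes 120 N, or if a joint passes its speed limit or range.

ROBOT

A 6-joint arm with a two-finger parallel gripper is mounted at the origin on the work surface. World frame = base frame: x ahead of the robot, y to its left, z up, the work surface at z = 0. Lengths are in m, angles in rad, forces in N, time in s.
With the tool pointing down it reaches from about 0.3 to 0.85 m from the base axis. Payload 5.4 kg.
Tool frame: the origin (TCP) lies midway between the tips of the shut fingers; the grasp point (between the pads) lies 19 mm behind it; z points along the fingers, y is the line along which they close (so a half turn about z gives the same grasp; the last joint's range is limited). The gripper opens to 85 mm and grips with 20 to 120 N. Pads are 22 mm wide; open, the fingers measure 114 mm over their backs; the gripper's body (76 mm by 85 mm) begins 54 mm behind the grasp point. The pads swing forward as they close: fully open they stand 13 mm farther back than shut.
Start: joints at [-1.45, 0.158, 1.597, -0, 1.386, -0.21], TCP at [0.187, -0.544, 0.231] pointing down, gripper open.
Joint ranges: [-2.91, 2.91], [-0.94, 2.29], [0.18, 2.7], [-1.29, 4.43], [0.17, 2.64], [-3, 3]. Speed limits (rad/s): [2.57, 2.57, 3.14, 3.14, 3.14, 3.14].

INTERFACE

Orientations are given as a 3x3 rotation matrix whose columns are the frame's x, y, z axes.
In Python, from plant import * gives the robot as it stands.
- The arm moves only by the tool step_arm, never from a script. Its argument "rows" is a list of rows, each a list of 3 entries, a list of its own where there are three numbers: the turn, a rotation vector about the tool's x, y, z in degrees, then the shift along the tool's x, y, z in m, then the opening, from 0 (shut) to 1 (fully open). A call has 1 to 8 rows; each row shifts and turns the commanded pose from where the row before left it, along the tool's axes as they then stand; what a row does not reach is not made up. A row lasts 1/10 s, in which the tool goes at most 50 mm and 8.59 degrees, less where a joint would pass 70% of its speed; a pose out of reach is approached as far as the arm can. A call with a gripper value outside its range is refused whole. The fingers move at their own pace and stop on an object; "force" is the grip in N (left out, the last holds). Time passes only in rows, so rows that do not move let the fingers close. It gives the time, the measured TCP pose, the force, the opening and the grip force at its end, in the units of the state.
- get_obs(): the state, without advancing time (a new reading comes with each control period).
- grab_frame(name): name is "side" or "top" or "wrist"; returns a dict with "pixels" (384x512x3 uint8, blue, green, red), "mtx" (3x3 intrinsics, pixels), "rvec" (rotation vector, rad) and "tvec" (3), from world to camera coordinates, as OpenCV has them. Camera axes: x right, y down, z forward; pixel columns grow to the right and rows downward; lengths in m; the calibration is good to about 2 mm. A picture is of the moment at which its call begins. There is no depth.
- finish_job(): hands the job in; it is judged then, once.
The state is a dict: "clock": time; "joint_positions": joint angles; "qvel": joint speeds; "joint_efforts": joint torques, N m; "tcp_pos": TCP position; "orientation": TCP orientation; "force": force on the tool from outside, world axes, zero at the start; "torque": the same for the moment, N m; "opening": finger opening in m; "grasp_force": force on a finger pad.
Only numpy, scipy, OpenCV 4.12 (cv2) and the standard library are available. Lean on these libraries where they do the work, as an engineer would, in place of code of your own. Each camera call takes 0.05 s, during which the arm holds its last target. There are 200 camera calls.

## Working session

There is one attempt and no reset: what is moved stays moved. The work goes in short steps, Python scripts to look and compute and a tool call to move; the robot and the scene stay as the last step left them, time stands still between calls to the robot, and variables do not carry over. Pictures are saved under pics/ and viewed, at most 10 in all, crops included, and the job is handed in when it is done.

Besides the shell and the picture viewer there is one more tool, called after "Call:" as name(argument=value, ...), one argument or row to a line, values as JSON. step_arm: Moves the arm, as the interface text tells. Its arguments: {"type":"object","properties":{"rows":{"type":"array"},"force":{"type":"number"}},"required":["rows"]}

```bash
mkdir -p pics; ls; cat > h.py <<'E'
from plant import *
import numpy as np, cv2, pickle
def grab(n,tag):
    f=grab_frame(n); pickle.dump(f,open(f'pics/{tag}.pkl','wb')); cv2.imwrite(f'pics/{tag}.png',f['pixels']); return f
def load(tag): return pickle.load(open(f'pics/{tag}.pkl','rb'))
def ray(f,uv):
    R=cv2.Rodrigues(np.array(f['rvec'],float))[0]; t=np.array(f['tvec'],float).ravel()
    c=-R.T@t; d=R.T@np.linalg.inv(f['mtx'])@np.array([uv[0],uv[1],1.0]); return c,d/np.linalg.norm(d)
def onz(f,uv,z):
    c,d=ray(f,uv); return c+d*(z-c[2])/d[2]
def proj(f,p):
    return cv2.projectPoints(np.array(p,float).reshape(-1,3),np.array(f['rvec'],float),np.array(f['tvec'],float),np.array(f['mtx'],float),None)[0].reshape(-1,2)
E
python3 - <<'E'
from h import *
fs=[grab(n,n+'0') for n in ('top','side')]
for f in fs: print(ray(f,(256,192)))
cv2.imwrite('pics/both.png',cv2.resize(np.vstack([f['pixels'] for f in fs]),(400,600)))
print(get_obs())
E
```

```text
pics
(array([0.32722319, 0.02958556, 1.4209485 ]), array([ 0.17345377, -0.00363219, -0.98483531]))
(array([0.10438864, 0.6802752 , 0.76818243]), array([ 0.48079469, -0.64651773, -0.59232701]))
{'clock': 0.1, 'joint_positions': array([-1.45010459e+00,  1.58973519e-01,  1.59811869e+00, -1.80421795e-05,
        1.38620142e+00, -2.10120313e-01]), 'qvel': array([ 0.00025361, -0.0016836 , -0.00415662, -0.00242829, -0.00022503,
        0.0023714 ]), 'joint_efforts': array([-4.76943551e-04, -3.96992612e+01, -3.32336640e+01, -2.38074563e-04,
        4.24306476e-03, -2.92608399e-05]), 'tcp_pos': array([ 0.18666293, -0.54328121,  0.23041618]), 'orientation': array([[ 9.45777848e-01,  3.24814120e-01, -2.22402558e-04],
       [ 3.24814021e-01, -9.45776405e-01,  1.68646872e-03],
       [ 3.37445760e-04, -1.66726422e-03, -9.99998553e-01]]), 'force': array([-0.02505974,  0.2696394 , -0.10403171]), 'torque': array([ 0.01720745,  0.00378213, -0.01592783]), 'grasp_force': 0.0, 'opening': 0.08569954511454728}
```

View pics/top0.png

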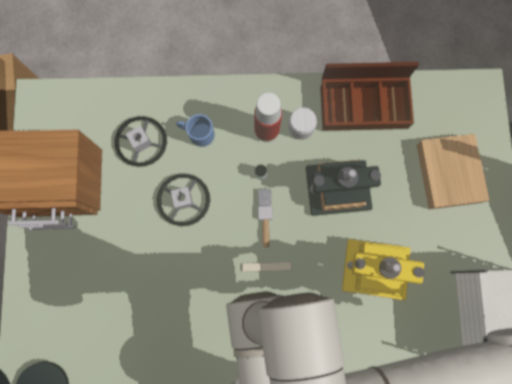

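View pics/side0.png

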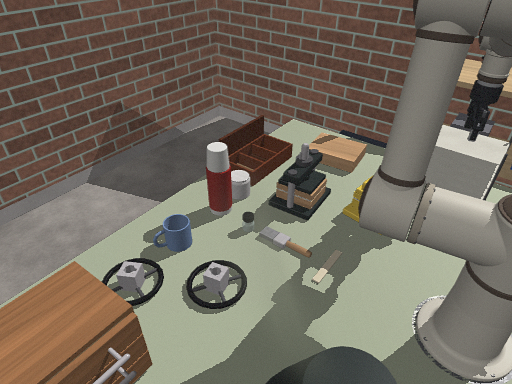

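```bash
python3 - <<'E'
from h import *
t,s=load('top0'),load('side0')
for n,uv,z in [('A',(182,197),.058),('B',(138,138),.058),('blk',(40,390),0),('press base',(339,188),0.01),('flask',(267,125),.1)]: print(n,onz(t,uv,z))
for n,uv,z in [('A',(217,285),.012),('B',(134,282),.012),('blk',(335,370),0),('base',(465,340),0)]: print(n,onz(s,uv,z))
print('origin',proj(t,[0,0,0]),proj(s,[0,0,0]))
a=cv2.resize(t['pixels'][150:240,140:240],None,fx=4,fy=4,interpolation=2)
b=cv2.resize(t['pixels'][150:240,300:400],None,fx=4,fy=4,interpolation=2)
c=cv2.resize(s['pixels'][255:315,180:250],(400,240),interpolation=2);c2=cv2.resize(s['pixels'][140:215,265:335],(400,240),interpolation=2)
cv2.imwrite('pics/crop1.png',np.vstack([np.hstack([a,b]),np.hstack([c,c2])]))
E
```

```text
A [0.5584046  0.23327452 0.058     ]
B [0.73376143 0.35973656 0.058     ]
blk [0.04322921 0.62903514 0.        ]
press base [ 0.58129939 -0.21944734  0.01      ]
flask [ 0.75010488 -0.01111157  0.1       ]
A [0.55348905 0.24173097 0.012     ]
B [0.73178717 0.364032   0.012     ]
blk [0.2041176  0.25473771 0.        ]
base [-0.00591787  0.00895961  0.        ]
origin [[270.33864335 399.39466387]] [[463.21850909 335.83589434]]
```

View pics/crop1.png

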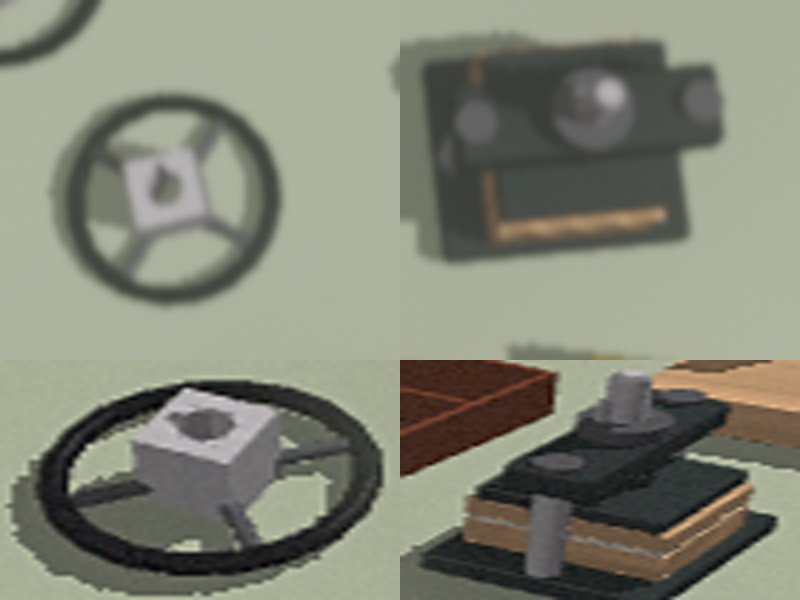

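Candidates for the wheel: A, px (182,197), 0.60 m from the base, and B, px (138,138), 0.81 m away. The black disc at px (40,390) has no boss and does not lie on the bench. A is nearest to the base, and the crop confirms it: square boss at world (0.56, 0.235), keyway towards +x, yaw about 0.17. The black press, not the yellow one, has its spindle at top px (349,176). I'll move above wheel A.

Call:
step_arm(
  rows=[
    [[0, 0, 0], [0, 0, -0.045], 1],
    [[0, 0, 0], [0, 0, -0.045], 1],
    [[0, 0, 0], [0.033, -0.034, 0], 1],
    [[0, 0, 0], [0.033, -0.034, 0], 1],
    [[0, 0, 0], [0.033, -0.034, 0], 1],
    [[0, 0, 0], [0.033, -0.034, 0], 1],
    [[0, 0, 0], [0.033, -0.034, 0], 1],
    [[0, 0, 0], [0.033, -0.034, 0], 1],
  ],
)

```text
clock: 0.9
tcp_pos: [0.308, -0.2846, 0.3209]
orientation: [[0.946, 0.324, -0.0], [0.324, -0.946, 0.001], [0.0, -0.0, -1.0]]
force: [1.0, -0.9, 0.0]
opening: 0.0857
grasp_force: 0.0
```

Call:
step_arm(
  rows=[
    [[0, 0, 0], [0.033, -0.034, 0], 1],
    [[0, 0, 0], [0.033, -0.034, 0], 1],
    [[0, 0, 0], [0.033, -0.034, 0], 1],
    [[0, 0, 0], [0.033, -0.034, 0], 1],
    [[0, 0, 0], [0.033, -0.034, 0], 1],
    [[0, 0, 0], [0.033, -0.034, 0], 1],
    [[0, 0, 0], [0.033, -0.034, 0], 1],
    [[0, 0, 0], [0.033, -0.034, 0], 1],
  ],
)

```text
clock: 1.7
tcp_pos: [0.4693, 0.0586, 0.321]
orientation: [[0.946, 0.325, -0.0], [0.325, -0.946, -0.0], [-0.0, 0.0, -1.0]]
force: [1.5, -0.0, 0.6]
opening: 0.0856
grasp_force: 0.0
```

Call:
step_arm(
  rows=[
    [[0, 0, 0], [0.033, -0.034, 0], 1],
    [[0, 0, 0], [0.033, -0.034, 0], 1],
    [[0, 0, 4.5], [0, 0, 0.03], 1],
    [[0, 0, 4.5], [0, 0, 0.03], 1],
    [[0, 0, 0], [0, 0, 0], 1],
  ],
)

```text
clock: 2.2
tcp_pos: [0.5064, 0.1425, 0.2561]
orientation: [[0.985, 0.173, -0.01], [0.173, -0.985, -0.0], [-0.01, -0.001, -1.0]]
force: [-0.1, 0.4, -0.0]
opening: 0.0859
grasp_force: 0.0
```

```bash
python3 - <<'E'
from h import *
w=grab('wrist','w1'); t=grab('top','t1')
o=get_obs(); print(o['clock'],o['tcp_pos'],o['orientation'].round(4),o['force'])
print('cam',ray(w,(256,192)), proj(w,[0.558,0.235,.058]),proj(w,[0.56,0.235,0]))
cv2.imwrite('pics/v1.png',np.hstack([cv2.resize(w['pixels'],(448,336)),cv2.resize(t['pixels'][:,:],(352,264))[:,:] if 0 else cv2.copyMakeBorder(cv2.resize(t['pixels'],(352,264)),0,72,0,0,0)]))
E
```

```text
2.3 [0.50908839 0.14207722 0.26124766] [[ 9.847e-01  1.745e-01 -1.300e-03]
 [ 1.745e-01 -9.847e-01 -0.000e+00]
 [-1.300e-03 -2.000e-04 -1.000e+00]] [ 0.10234986 -0.73150934  0.16022013]
cam (array([0.59033313, 0.15771144, 0.39799123]), array([-0.33098384, -0.04505837, -0.94256005])) [[180.90332191  98.78849981]] [[192.43898853  94.36226642]]
```

View pics/v1.png

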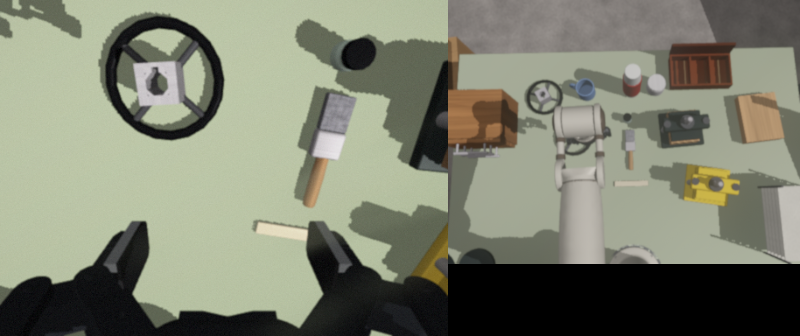

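The wrist picture shows the boss top at about (180,95) in full pixels, with its keyway towards +x. No other wheel was hidden under the arm. Next I'll measure the boss.

```bash
cat >> h.py <<'E'
def boss(f,near,z,lo=140,R=40,size=.048):
    im=f['pixels']; hsv=cv2.cvtColor(im,cv2.COLOR_BGR2HSV)
    m=((hsv[...,1]<40)&(hsv[...,2]>lo)).astype(np.uint8)
    k=np.zeros_like(m); cv2.circle(k,tuple(int(v) for v in near),R,1,-1); m&=k
    m=cv2.morphologyEx(m,cv2.MORPH_OPEN,np.ones((3,3),np.uint8))
    c=max(cv2.findContours(m,cv2.RETR_EXTERNAL,cv2.CHAIN_APPROX_NONE)[0],key=cv2.contourArea)
    P=np.array([onz(f,p[0],z)[:2] for p in c],np.float32)
    r=cv2.minAreaRect(P*1000); return np.array(r[0])/1000,r[1],r[2]
E
python3 - <<'E'
from h import *
w=load('w1')
for lo in (140,160,180): print(lo,boss(w,(181,95),.058,lo))
o=get_obs();c=boss(w,(181,95),.058,160)[0]
print(np.array([*c,0])@o['orientation']-o['tcp_pos']@o['orientation'])
E
```

```text
140 (array([0.56004553, 0.23746898]), (50.0224723815918, 50.306114196777344), 12.791191101074219)
160 (array([0.55975616, 0.23774722]), (49.581321716308594, 49.633544921875), 12.786324501037598)
180 (array([0.55941205, 0.23794679]), (48.990177154541016, 48.98974609375), 12.493297576904297)
[ 0.06692854 -0.0853102   0.26117629]
```

Call:
step_arm(
  rows=[
    [[0, 0, -2.5], [0, 0, 0], 1],
    [[0, 0, 0], [0.0174, -0.0206, 0.02], 1],
    [[0, 0, 0], [0.0174, -0.0206, 0.02], 1],
    [[0, 0, 0], [0.0174, -0.0206, 0.02], 1],
    [[0, 0, 0], [0.0174, -0.0206, 0.02], 1],
    [[0, 0, 0], [0, 0, 0.03], 1],
    [[0, 0, 0], [0, 0, 0.03], 1],
    [[0, 0, 0], [0, 0, 0], 1],
  ],
)

```text
clock: 3.1
tcp_pos: [0.5578, 0.237, 0.1187]
orientation: [[0.976, 0.216, -0.006], [0.216, -0.976, -0.001], [-0.006, -0.0, -1.0]]
force: [-0.7, 0.4, -0.8]
opening: 0.0852
grasp_force: 0.0
```

```bash
python3 - <<'E'
from h import *
w=grab('wrist','w2')
o=get_obs(); print(o['clock'],o['tcp_pos'],o['orientation'].round(4))
p=proj(w,[0.559,0.238,.058])[0];print(p)
for lo in (140,160,180): print(lo,boss(w,p,.058,lo,75))
E
```

```text
3.15 [0.55934136 0.23724364 0.12131172] [[ 9.764e-01  2.161e-01 -1.800e-03]
 [ 2.161e-01 -9.764e-01 -3.000e-04]
 [-1.900e-03 -1.000e-04 -1.000e+00]]
[259.53508748 208.95906704]
140 (array([0.56799585, 0.2326329 ]), (69.82630920410156, 65.24573516845703), 5.809528350830078)
160 (array([0.56807495, 0.23235162]), (69.1213607788086, 65.31741333007812), 6.660141944885254)
180 (array([0.56827411, 0.23237357]), (69.28424835205078, 64.46993255615234), 5.867740154266357)
```

View pics/w2.png

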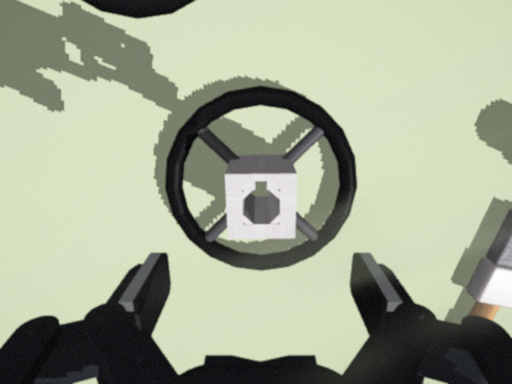

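The boss top has corners at (225,174) and (296,238), centred at (261,206). That is square to the fingers and within 2 mm of the prediction, so I'll descend and grip.

Call:
step_arm(
  rows=[
    [[0, 0, 0], [0.0015, 0.001, 0.02], 1],
    [[0, 0, 0], [0, 0, 0.025], 1],
    [[0, 0, 0], [0, 0, 0.025], 1],
    [[0, 0, 0], [0, 0, 0.02], 1],
    [[0, 0, 0], [0, 0, 0.01], 1],
    [[0, 0, 0], [0, 0, 0], 1],
    [[0, 0, 0], [0, 0, 0], 0.3],
    [[0, 0, 0], [0, 0, 0], 0.3],
  ],
  force=60,
)

```text
clock: 3.95
tcp_pos: [0.563, 0.2373, 0.0235]
orientation: [[0.976, 0.216, 0.004], [0.216, -0.976, 0.001], [0.004, 0.0, -1.0]]
force: [0.1, -0.2, -0.0]
opening: 0.059
grasp_force: 0.0
```

Call:
step_arm(
  rows=[
    [[0, 0, 0], [0, 0, 0], 0.3],
    [[0, 0, 0], [0, 0, 0], 0.3],
    [[0, 0, 0], [0, 0, 0], 0.3],
    [[0, 0, 0], [0, 0, 0], 0.3],
  ],
)

```text
clock: 4.35
tcp_pos: [0.5627, 0.2375, 0.0232]
orientation: [[0.976, 0.216, 0.003], [0.216, -0.976, 0.001], [0.003, -0.0, -1.0]]
force: [-0.4, 1.2, 6.0]
opening: 0.0472
grasp_force: 64.0
```

Call:
step_arm(
  rows=[
    [[0, 0, 0], [0, 0, -0.01], 0.3],
    [[0, 0, 0], [0, 0, -0.03], 0.3],
    [[0, 0, 0], [0, 0, -0.045], 0.3],
    [[0, 0, 0], [0, 0, -0.045], 0.3],
    [[0, 0, 0], [0, 0, -0.045], 0.3],
    [[0, 0, 0], [0, 0, -0.045], 0.3],
    [[0, 0, 0], [0, 0, -0.045], 0.3],
    [[0, 0, 0], [0, 0, -0.035], 0.3],
  ],
  force=80,
)

```text
clock: 5.15
tcp_pos: [0.5607, 0.2368, 0.3235]
orientation: [[0.976, 0.216, 0.0], [0.216, -0.976, -0.0], [0.0, 0.0, -1.0]]
force: [1.1, 0.2, -6.2]
opening: 0.0469
grasp_force: 84.1
```

Call:
step_arm(
  rows=[
    [[0, 0, 0], [-0.01, 0.02, 0], 0.3],
    [[0, 0, 0], [-0.018, 0.035, 0], 0.3],
    [[0, 0, 0], [-0.018, 0.035, 0], 0.3],
    [[0, 0, 0], [-0.018, 0.035, 0], 0.3],
    [[0, 0, 0], [-0.018, 0.035, 0], 0.3],
    [[0, 0, 0], [-0.018, 0.035, 0], 0.3],
    [[0, 0, 0], [-0.018, 0.035, 0], 0.3],
    [[0, 0, 0], [-0.018, 0.035, 0], 0.3],
  ],
)

```text
clock: 5.95
tcp_pos: [0.4839, -0.0521, 0.3201]
orientation: [[0.976, 0.216, -0.003], [0.216, -0.976, 0.001], [-0.003, -0.001, -1.0]]
force: [0.8, 0.3, -5.6]
opening: 0.047
grasp_force: 84.2
```

Call:
step_arm(
  rows=[
    [[0, 0, 0], [-0.018, 0.035, 0], 0.3],
    [[0, 0, 0], [-0.018, 0.035, 0], 0.3],
    [[0, 0, 0], [-0.018, 0.035, 0], 0.3],
    [[0, 0, 0], [-0.018, 0.035, 0], 0.3],
    [[0, 0, 0], [-0.01, 0.015, 0], 0.3],
    [[0, 0, 0], [0, 0, 0], 0.3],
    [[0, 0, 0], [0, 0, 0], 0.3],
  ],
)

```text
clock: 6.65
tcp_pos: [0.4383, -0.2195, 0.3203]
orientation: [[0.977, 0.215, -0.002], [0.215, -0.977, 0.002], [-0.001, -0.003, -1.0]]
force: [0.5, 0.1, -6.7]
opening: 0.0472
grasp_force: 84.6
```

```bash
python3 - <<'E'
from h import *
w=grab('wrist','w3')
o=get_obs(); print(o['clock'],o['tcp_pos'],o['orientation'].round(4),o['force'],o['grasp_force'])
t,s=load('top0'),load('side0')
p=onz(t,(348.5,175),.216); print(p, proj(w,p), proj(s,p))
E
```

```text
6.7 [ 0.43867197 -0.21916118  0.320534  ] [[ 9.764e-01  2.159e-01 -1.200e-03]
 [ 2.159e-01 -9.764e-01  1.800e-03]
 [-8.000e-04 -2.000e-03 -1.000e+00]] [ 0.39155806 -0.31306013 -5.40814299] 84.63798522949219
[ 0.57684748 -0.20891684  0.216     ] [[2.89321868e+02 2.15328815e-01]] [[305.72904314 145.44779149]]
```

View pics/w3.png

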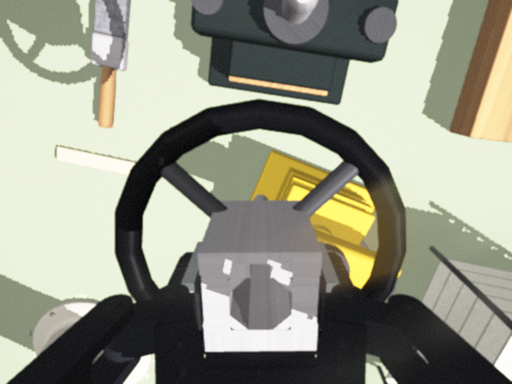

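Call:
step_arm(
  rows=[
    [[0, 0, 0], [0.02, 0, 0], 0.3],
    [[0, 0, 0], [0.02, 0, 0], 0.3],
    [[0, 0, 0], [0, 0, 0], 0.3],
    [[0, 0, 0], [0, 0, 0], 0.3],
  ],
)

```text
clock: 7.1
tcp_pos: [0.4781, -0.2103, 0.3209]
orientation: [[0.976, 0.218, -0.001], [0.218, -0.976, 0.001], [-0.001, -0.001, -1.0]]
force: [0.2, 0.6, -6.0]
opening: 0.0468
grasp_force: 84.4
```

```bash
python3 - <<'E'
from h import *
w=grab('wrist','w4'); im=w['pixels']
o=get_obs(); print(o['clock'],o['tcp_pos'])
T,R=o['tcp_pos'],o['orientation']
for q in [(-.024,0),(.024,0),(0,0)]: print('bosstop',q,proj(w,T+R@np.array([*q,-.035])))
p=np.array([.5768,-.209,.216]); print(proj(w,p))
a=cv2.resize(im[20:140,200:340],(700,600),interpolation=cv2.INTER_CUBIC)
cv2.imwrite('pics/v4.png',np.clip(a.astype(float)*1.0,0,255).astype(np.uint8))
E
```

```text
7.15 [ 0.47784756 -0.21057802  0.32098151]
bosstop (-0.024, 0) [[261.66404879 348.56985433]]
bosstop (0.024, 0) [[261.96647712 249.72508992]]
bosstop (0, 0) [[261.8062259  302.10111634]]
[[288.57857253  64.77605386]]
```

View pics/v4.png

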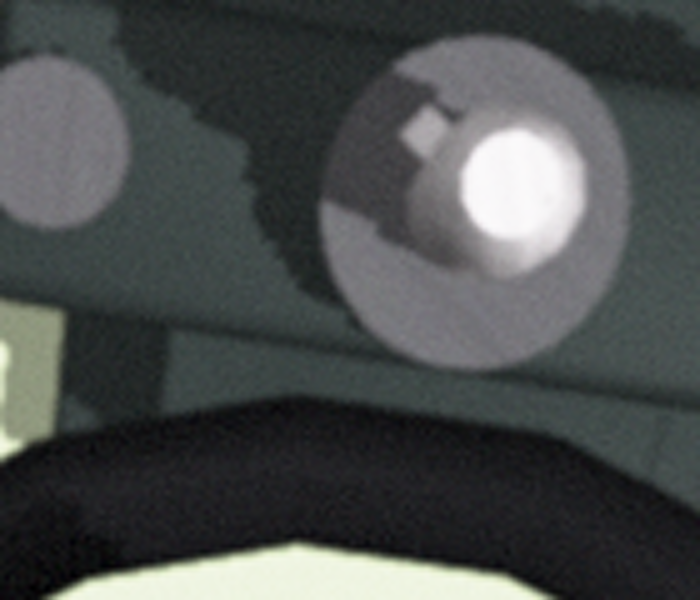

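The crop shows the spindle's lit top at (511,184), the collar ellipse centred at (474,200), and the key's lit top at (427,132), up and to the left of the shaft.

```bash
python3 - <<'E'
from h import *
w=load('w4'); c=lambda x,y:(200+x/5-.4,20+y/5-.4)
sp=onz(w,c(511,184),.216); co=onz(w,c(474.5,200.5),.165); k=onz(w,c(427,132),.189)
l,r=onz(w,c(321,200),.165),onz(w,c(628,200),.165)
print(sp,co,np.linalg.norm(l-r)); print(k)
for a in (sp,co,(sp+co)/2): d=(k-a)[:2]; print(np.hypot(*d),np.degrees(np.arctan2(d[1],d[0])))
m=(sp+co)/2; o=get_obs(); d=m-o['tcp_pos']; d[2]=0
print('tool delta',d@o['orientation'])
E
```

```text
[ 0.58431702 -0.21691408  0.216     ] [ 0.58536671 -0.21662392  0.165     ] 0.053505331926781086
[ 0.59141562 -0.20473964  0.189     ]
0.014092802488483895 59.75466708948267
0.013335121998785934 63.024616550135654
0.013708383342048271 61.34446433836166
tool delta [ 0.10309775  0.0292737  -0.00011786]
```

Call:
step_arm(
  rows=[
    [[0, 0, -7], [0, 0, 0], 0.3],
    [[0, 0, -7], [0, 0, 0], 0.3],
    [[0, 0, -7], [0, 0, 0], 0.3],
    [[0, 0, -7], [0, 0, 0], 0.3],
    [[0, 0, 0], [0.0258, 0.0247, 0], 0.3],
    [[0, 0, 0], [0.0258, 0.0247, 0], 0.3],
    [[0, 0, 0], [0.0257, 0.0247, 0], 0.3],
    [[0, 0, 0], [0, 0, 0], 0.3],
  ],
)

```text
clock: 7.95
tcp_pos: [0.5872, -0.2173, 0.3189]
orientation: [[0.76, 0.65, -0.001], [0.65, -0.76, 0.002], [0.0, -0.002, -1.0]]
force: [-0.0, 0.1, -7.0]
opening: 0.047
grasp_force: 85.3
```

Call:
step_arm(
  rows=[
    [[0, 0, 0], [0, 0, 0.03], 0.3],
    [[0, 0, 0], [0, 0, 0.03], 0.3],
    [[0, 0, 0], [0, 0, 0.01], 0.3],
    [[0, 0, 0], [0, 0, 0], 0.3],
    [[0, 0, 0], [0, 0, 0], 0.3],
    [[0, 0, 0], [0, 0, 0], 0.3],
  ],
)

```text
clock: 8.55
tcp_pos: [0.5858, -0.2184, 0.2539]
orientation: [[0.761, 0.649, 0.004], [0.649, -0.761, -0.002], [0.001, 0.004, -1.0]]
force: [0.5, -0.5, -5.9]
opening: 0.0473
grasp_force: 85.3
```

```bash
python3 - <<'E'
from h import *
w=grab('wrist','w5'); s=grab('side','s5')
o=get_obs(); T,R=o['tcp_pos'],o['orientation']; print(o['clock'],T,R.round(4),o['force'],o['torque'])
print('delta',(np.array([.5848,-.2168,T[2]])-T)@R)
print('boss top px', proj(w,[T+R@np.array([a,b,-.035]) for a,b in((0,0),(.024,.024),(.024,-.024),(-.024,-.024),(-.024,.024))]).round(1).tolist())
print('side: spindle top',proj(s,[[.5848,-.2168,.216],[.5848,-.2168,.19],[.5848,-.2168,.165]]).round(1).tolist())
b=proj(s,[.5848,-.2168,.22])[0].astype(int)
a=cv2.resize(w['pixels'][180:384,130:402],(400,300),interpolation=2); c=cv2.resize(s['pixels'][b[1]-60:b[1]+60,b[0]-80:b[0]+80],(400,300),interpolation=2)
cv2.imwrite('pics/v5.png',np.hstack([a,c])); print(b)
E
```

```text
8.65 [ 0.58564929 -0.2182237   0.25335328] [[ 0.761   0.6488  0.0028]
 [ 0.6488 -0.761  -0.0017]
 [ 0.001   0.0031 -1.    ]] [ 0.18286746  0.75228327 -5.53202644] [ 0.07379711  0.00843096 -0.05013218]
delta [ 2.77382879e-04 -1.63439242e-03 -4.80657327e-06]
boss top px [[259.1, 300.5], [321.5, 248.2], [196.5, 248.3], [203.7, 346.9], [314.6, 346.8]]
side: spindle top [[304.8, 143.7], [304.1, 151.0], [303.4, 157.9]]
[304 142]
```

View pics/v5.png

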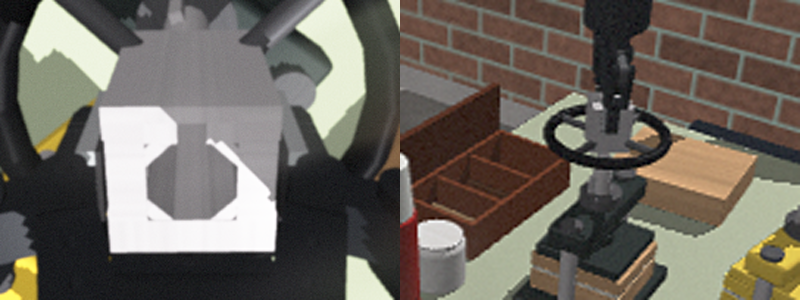

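The wrist crop shows the bore centre at full px (261,303), about 1 mm off the predicted tool axis. The side crop shows the wheel level above the spindle. I'll nudge it and lower in small steps.

Call:
step_arm(
  rows=[
    [[0, 0, 0], [0.001, -0.002, 0], 0.3],
    [[0, 0, 0], [0, 0, 0.005], 0.3],
    [[0, 0, 0], [0, 0, 0.005], 0.3],
    [[0, 0, 0], [0, 0, 0.005], 0.3],
    [[0, 0, 0], [0, 0, 0.003], 0.3],
    [[0, 0, 0], [0, 0, 0], 0.3],
  ],
)

```text
clock: 9.25
tcp_pos: [0.5843, -0.2154, 0.2324]
orientation: [[0.761, 0.649, -0.001], [0.649, -0.761, 0.001], [-0.0, -0.001, -1.0]]
force: [0.0, -1.3, -6.8]
opening: 0.0471
grasp_force: 85.7
```

Call:
step_arm(
  rows=[
    [[0, 0, 0], [0, 0, 0.003], 0.3],
    [[0, 0, 0], [0, 0, 0.003], 0.3],
    [[0, 0, 0], [0, 0, 0], 0.3],
  ],
)

```text
clock: 9.55
tcp_pos: [0.5845, -0.2156, 0.2269]
orientation: [[0.761, 0.649, 0.0], [0.649, -0.761, 0.0], [0.0, 0.0, -1.0]]
force: [0.5, 0.1, -6.7]
opening: 0.0469
grasp_force: 85.7
```

Call:
step_arm(
  rows=[
    [[0, 0, 0], [0, 0, 0.003], 0.3],
    [[0, 0, 0], [0, 0, 0.003], 0.3],
    [[0, 0, 0], [0, 0, 0.003], 0.3],
    [[0, 0, 0], [0, 0, 0.002], 0.3],
    [[0, 0, 0], [0, 0, 0], 0.3],
  ],
)

```text
clock: 10.05
tcp_pos: [0.5845, -0.2155, 0.2159]
orientation: [[0.761, 0.649, 0.0], [0.649, -0.761, 0.0], [0.0, -0.0, -1.0]]
force: [1.6, -0.8, -7.0]
opening: 0.0469
grasp_force: 85.7
```

Call:
step_arm(
  rows=[
    [[0, 0, 0], [0, 0, 0.0015], 0.3],
    [[0, 0, 0], [0, 0, 0], 0.3],
  ],
)

```text
clock: 10.25
tcp_pos: [0.5845, -0.2156, 0.2148]
orientation: [[0.761, 0.649, 0.0], [0.649, -0.761, -0.0], [0.0, 0.0, -1.0]]
force: [2.2, -0.9, -6.6]
opening: 0.047
grasp_force: 85.7
```

Call:
step_arm(
  rows=[
    [[0, 0, 0], [0, 0, 0.001], 0.3],
    [[0, 0, 0], [0, 0, 0], 0.3],
  ],
)

```text
clock: 10.45
tcp_pos: [0.5845, -0.2156, 0.2139]
orientation: [[0.761, 0.649, 0.0], [0.649, -0.761, -0.0], [0.0, 0.0, -1.0]]
force: [1.0, -0.6, -5.8]
opening: 0.0466
grasp_force: 85.7
```

Call:
step_arm(
  rows=[
    [[0, 0, 0], [0, 0, 0.001], 0.3],
    [[0, 0, 0], [0, 0, 0], 0.3],
  ],
)

```text
clock: 10.65
tcp_pos: [0.5845, -0.2156, 0.2128]
orientation: [[0.761, 0.649, 0.0], [0.649, -0.761, -0.0], [0.0, 0.0, -1.0]]
force: [1.1, -0.0, -5.4]
opening: 0.047
grasp_force: 85.7
```

Call:
step_arm(
  rows=[
    [[0, 0, 0], [0, 0, 0.001], 0.3],
    [[0, 0, 0], [0, 0, 0], 0.3],
  ],
)

```text
clock: 10.85
tcp_pos: [0.5846, -0.2156, 0.2122]
orientation: [[0.761, 0.649, 0.0], [0.649, -0.761, -0.0], [0.0, 0.0, -1.0]]
force: [2.0, -0.2, -3.8]
opening: 0.0473
grasp_force: 86.0
```

Call:
step_arm(
  rows=[
    [[0, 0, 0], [0, 0, 0.0006], 0.3],
    [[0, 0, 0], [0, 0, 0], 0.3],
  ],
)

```text
clock: 11.05
tcp_pos: [0.5846, -0.2157, 0.212]
orientation: [[0.761, 0.649, 0.001], [0.649, -0.761, -0.0], [0.0, 0.001, -1.0]]
force: [-0.0, 1.2, 0.5]
opening: 0.0469
grasp_force: 86.2
```

Call:
step_arm(
  rows=[
    [[0, 0, 0], [0, 0, 0], 0.3],
    [[0, 0, 0], [0, 0, 0], 0.3],
  ],
)

```text
clock: 11.25
tcp_pos: [0.5846, -0.2157, 0.2119]
orientation: [[0.761, 0.649, 0.001], [0.649, -0.761, -0.0], [0.0, 0.001, -1.0]]
force: [0.0, 1.0, 2.3]
opening: 0.047
grasp_force: 86.3
```

Call:
step_arm(
  rows=[
    [[0, 0, -3], [0, 0, 0], 0.3],
    [[0, 0, -3], [0, 0, 0], 0.3],
    [[0, 0, -3], [0, 0, 0], 0.3],
    [[0, 0, -3], [0, 0, 0], 0.3],
    [[0, 0, 0], [0, 0, 0], 0.3],
  ],
)

```text
clock: 11.75
tcp_pos: [0.5852, -0.2159, 0.2118]
orientation: [[0.609, 0.793, 0.002], [0.793, -0.609, -0.001], [0.001, 0.002, -1.0]]
force: [2.6, 0.1, 0.4]
opening: 0.0472
grasp_force: 86.2
```

Call:
step_arm(
  rows=[
    [[0, 0, -2], [0, 0, 0], 0.3],
    [[0, 0, 0], [0, 0, 0], 0.3],
  ],
)

```text
clock: 11.95
tcp_pos: [0.585, -0.2158, 0.2116]
orientation: [[0.582, 0.813, 0.002], [0.813, -0.582, -0.001], [0.0, 0.002, -1.0]]
force: [4.0, -0.8, 0.0]
opening: 0.0469
grasp_force: 86.3
```

Call:
step_arm(
  rows=[
    [[0, 0, -2], [0, 0, 0], 0.3],
    [[0, 0, 0], [0, 0, 0], 0.3],
  ],
)

```text
clock: 12.15
tcp_pos: [0.584, -0.2153, 0.2102]
orientation: [[0.554, 0.833, -0.001], [0.833, -0.554, 0.001], [-0.0, -0.002, -1.0]]
force: [3.1, 1.3, -3.8]
opening: 0.0468
grasp_force: 85.8
```

Call:
step_arm(
  rows=[
    [[0, 0, -2], [0, 0, 0], 0.3],
    [[0, 0, 0], [0, 0, 0], 0.3],
  ],
)

```text
clock: 12.35
tcp_pos: [0.5839, -0.2153, 0.2099]
orientation: [[0.524, 0.851, -0.002], [0.851, -0.524, 0.001], [-0.0, -0.002, -1.0]]
force: [2.7, -0.4, -7.0]
opening: 0.0469
grasp_force: 85.7
```

Call:
step_arm(
  rows=[
    [[0, 0, -1.5], [0, 0, 0], 0.3],
    [[0, 0, 0], [0, 0, 0], 0.3],
  ],
)

```text
clock: 12.55
tcp_pos: [0.5839, -0.2153, 0.2102]
orientation: [[0.501, 0.866, -0.002], [0.866, -0.501, 0.001], [0.0, -0.002, -1.0]]
force: [2.6, 0.1, -6.3]
opening: 0.0468
grasp_force: 85.7
```

The force dropped back to the bare weight and the tool sank 2 mm at a yaw of about 57°, so the keyway is over the key. Now I'll lower it gently.

Call:
step_arm(
  rows=[
    [[0, 0, -1], [0.0002, 0.0004, 0], 0.3],
    [[0, 0, 0], [0, 0, 0.002], 0.3],
    [[0, 0, 0], [0, 0, 0.002], 0.3],
    [[0, 0, 0], [0, 0, 0], 0.3],
  ],
)

```text
clock: 12.95
tcp_pos: [0.5843, -0.2153, 0.2065]
orientation: [[0.486, 0.874, -0.002], [0.874, -0.486, 0.001], [-0.0, -0.002, -1.0]]
force: [0.4, 0.1, -6.4]
opening: 0.0469
grasp_force: 85.7
```

Call:
step_arm(
  rows=[
    [[0, 0, 0], [0, 0, 0.002], 0.3],
    [[0, 0, 0], [0, 0, 0.002], 0.3],
    [[0, 0, 0], [0, 0, 0.002], 0.3],
    [[0, 0, 0], [0, 0, 0], 0.3],
  ],
)

```text
clock: 13.35
tcp_pos: [0.5846, -0.2154, 0.2007]
orientation: [[0.486, 0.874, -0.001], [0.874, -0.486, 0.0], [0.0, -0.001, -1.0]]
force: [0.2, -0.3, -5.8]
opening: 0.0469
grasp_force: 85.7
```

```bash
python3 -c "
from h import *
o=get_obs();print(o['clock'],o['tcp_pos'],o['orientation'].round(4),o['force'],o['torque'])"
```

```text
13.35 [ 0.58460272 -0.21544813  0.20070037] [[ 4.856e-01  8.742e-01 -8.000e-04]
 [ 8.742e-01 -4.856e-01  5.000e-04]
 [ 0.000e+00 -9.000e-04 -1.000e+00]] [ 0.22923856 -0.26040549 -5.81100914] [ 0.03152731 -0.07064759 -0.01785276]
```

Free of side load. It rested on the key at TCP 0.2119, so home should be near 0.188.

Call:
step_arm(
  rows=[
    [[0, 0, 0], [0, 0, 0.002], 0.3],
    [[0, 0, 0], [0, 0, 0.002], 0.3],
    [[0, 0, 0], [0, 0, 0.002], 0.3],
    [[0, 0, 0], [0, 0, 0.002], 0.3],
    [[0, 0, 0], [0, 0, 0.0015], 0.3],
    [[0, 0, 0], [0, 0, 0], 0.3],
  ],
)

```text
clock: 13.95
tcp_pos: [0.5847, -0.2155, 0.1913]
orientation: [[0.486, 0.874, -0.001], [0.874, -0.486, 0.0], [-0.0, -0.001, -1.0]]
force: [0.4, 0.2, -6.4]
opening: 0.0467
grasp_force: 85.7
```

Call:
step_arm(
  rows=[
    [[0, 0, 0], [0, 0, 0.001], 0.3],
    [[0, 0, 0], [0, 0, 0.001], 0.3],
    [[0, 0, 0], [0, 0, 0], 0.3],
  ],
)

```text
clock: 14.25
tcp_pos: [0.5848, -0.2156, 0.1895]
orientation: [[0.486, 0.874, -0.0], [0.874, -0.486, 0.0], [-0.0, -0.0, -1.0]]
force: [0.6, 0.3, -6.1]
opening: 0.0472
grasp_force: 85.7
```

Call:
step_arm(
  rows=[
    [[0, 0, 0], [0, 0, 0.0007], 0.3],
    [[0, 0, 0], [0, 0, 0], 0.3],
  ],
)

```text
clock: 14.45
tcp_pos: [0.5848, -0.2156, 0.1889]
orientation: [[0.486, 0.874, -0.0], [0.874, -0.486, 0.0], [-0.0, -0.0, -1.0]]
force: [0.5, -0.1, -6.2]
opening: 0.0472
grasp_force: 85.7
```

Call:
step_arm(
  rows=[
    [[0, 0, 0], [0, 0, 0.0007], 0.3],
    [[0, 0, 0], [0, 0, 0], 0.3],
  ],
)

```text
clock: 14.65
tcp_pos: [0.5849, -0.2156, 0.1884]
orientation: [[0.486, 0.874, 0.0], [0.874, -0.486, -0.0], [-0.0, 0.0, -1.0]]
force: [-0.8, -0.5, -5.5]
opening: 0.0469
grasp_force: 85.8
```

Call:
step_arm(
  rows=[
    [[0, 0, 0], [0, 0, 0.0006], 0.3],
    [[0, 0, 0], [0, 0, 0], 0.3],
  ],
)

```text
clock: 14.85
tcp_pos: [0.5849, -0.2156, 0.1883]
orientation: [[0.485, 0.874, 0.0], [0.874, -0.485, -0.0], [-0.0, 0.0, -1.0]]
force: [-1.4, 0.5, -1.5]
opening: 0.0471
grasp_force: 85.9
```

Seating begins at 0.1883. I'll add a touch more load, then check that it rests.

Call:
step_arm(
  rows=[
    [[0, 0, 0], [0, 0, 0.0005], 0.3],
    [[0, 0, 0], [0, 0, 0], 0.3],
    [[0, 0, 0], [0, 0, 0], 0.3],
  ],
)

```text
clock: 15.15
tcp_pos: [0.5849, -0.2157, 0.1883]
orientation: [[0.486, 0.874, 0.0], [0.874, -0.486, -0.0], [-0.0, 0.001, -1.0]]
force: [-4.5, 2.7, 5.5]
opening: 0.0472
grasp_force: 86.5
```

Call:
step_arm(
  rows=[
    [[0, 0, 0], [0, 0, -0.0003], 0.3],
    [[0, 0, 0], [0, 0, 0], 0.6],
    [[0, 0, 0], [0, 0, 0], 0.8],
    [[0, 0, 0], [0, 0, 0], 1],
    [[0, 0, 0], [0, 0, 0], 1],
    [[0, 0, 0], [0, 0, 0], 1],
    [[0, 0, 0], [0, 0, 0], 1],
    [[0, 0, 0], [0, 0, 0], 1],
  ],
  force=20,
)

```text
clock: 15.95
tcp_pos: [0.5849, -0.2156, 0.1875]
orientation: [[0.486, 0.874, 0.0], [0.874, -0.486, -0.0], [-0.0, 0.0, -1.0]]
force: [0.4, -0.4, -0.0]
opening: 0.0854
grasp_force: 0.0
```

Call:
step_arm(
  rows=[
    [[0, 0, 0], [0, 0, 0], 1],
    [[0, 0, 0], [0, 0, -0.01], 1],
    [[0, 0, 0], [0, 0, -0.02], 1],
    [[0, 0, 0], [0, 0, -0.03], 1],
    [[0, 0, 0], [0, 0, -0.04], 1],
    [[0, 0, 0], [0, 0, -0.04], 1],
    [[0, 0, 0], [0, 0, 0], 1],
    [[0, 0, 0], [0, 0, 0], 1],
  ],
)

```text
clock: 16.75
tcp_pos: [0.5854, -0.2159, 0.3296]
orientation: [[0.485, 0.874, 0.003], [0.874, -0.485, -0.002], [-0.0, 0.004, -1.0]]
force: [-0.2, -0.5, -0.4]
opening: 0.0853
grasp_force: 0.0
```

```bash
python3 - <<'E'
from h import *
w=grab('wrist','w6'); s=grab('side','s6')
o=get_obs(); print(o['clock'],o['tcp_pos'],o['force'],o['opening'])
# expected: boss top corners & rim at home
c=np.array([.5849,-.2157]); a=np.radians(60.9)
X=np.array([np.cos(a),np.sin(a)]);Y=np.array([-X[1],X[0]])
P=[[*(c+i*.024*X+j*.024*Y),.223] for i,j in((1,1),(1,-1),(-1,-1),(-1,1))]
rim=[[*(c+.079*np.array([np.cos(t),np.sin(t)])),.184] for t in np.linspace(0,6.28,60)]
wi,si=w['pixels'].copy(),s['pixels'].copy()
for f,im in((w,wi),(s,si)):
    for p in proj(f,P+rim): cv2.circle(im,tuple(int(round(v)) for v in p),1,(0,0,255),-1)
x=cv2.resize(si[90:210,225:385],(400,300),interpolation=2)
cv2.imwrite('pics/v6.png',np.hstack([cv2.resize(wi,(400,300)),x]))
E
```

```text
16.85 [ 0.58436902 -0.21532273  0.32626763] [-0.52808578 -0.0406816  -0.60078942] 0.08550209377524132
```

View pics/v6.png

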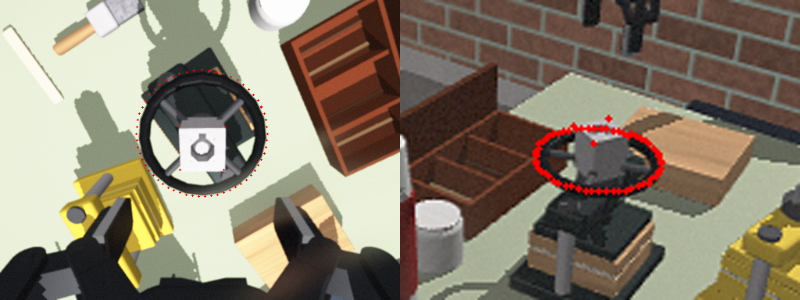

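The final picture shows the rim and boss on their predicted home outlines in both views, level, with the gripper clear. Handing in.

```bash
python3 -c "
from plant import *
print(finish_job())"
```

```text
the job is handed in; nothing more can be done
None
```

The handwheel is keyed on the press spindle, lowered in the grip until it seated on the shoulder, level and released with the gripper clear; I handed the job in at about 17 s, and it returned no verdict.

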